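Unhook the capsule box lid and stand it in the rack

TASK

The red lid of the coffee capsule box needs to dry in the rack. Take it by its steel handle bar, swing it up on its hinge until it stands upright, lift it straight up off its hinge pins, and set it down gently, handle up, in the empty slot of the wire rack, clear of the small chopping board, and let go. Leave the grey lid on its box.

Things in the scene. Friction and masses are not known exactly. Their poses are not given: they have to be found in the camera images.
- red_lid: Red lid, 160 wide (y) x 8 mm, 0.25 kg, shut. Origin: hinge axis, mid-width, mid-thickness. x from handle to hinge, z out of top. Steel handle bar: round, 12 mm thick, along y at x=-190, z=0, 90 mm clear between its arms; 45 mm open gap to the plate's edge (x=-139). The bar rolls in the fingers; hand stays down. Free hinge. Ears (y +-45, 21 mm thick): hooks open to +x, ending at x=+13.
- red_box_pins (a point): Middle of the pin axis of the red-lidded box, 89 mm above the counter; two 8 mm pins along y. x level from box front (handle side) to back, z up. Box: white, fixed, 120 (x) x 160 x 85 mm high, its middle at x=-77. The red lid turns about this axis, handle rising (bar radius 190 mm), with 4 mm of play; once upright it comes off after 17 mm of straight lift. An inner lip stops it sliding when shut.
- lid_rack: Fixed wire rack, black base 200 (y) x 6 mm thick. Origin: on the counter under the middle of the empty slot, z up. The slot runs along y at x=0 between steel wire loops at x=+-26 mm (46 mm clear, tops 88 mm up, 136 mm long). Chopping board 98 mm high at x=+44. The lid stands in the slot on its ears, its origin 19 mm above the counter; let go, it tips a little and leans on a loop.
- grey_lid: Grey lid of a second white box, same shape, size and frame as the red lid: origin on its hinge axis, x from handle to hinge, z out of its top face. A bystander that must stay shut on its box.

How it is judged:
On the way, in this order (a step that is already met when the one before it is completed fails the run):
1. the red lid stands upright (within 15 degrees), handle up, still on its hinge pins (within 14 mm) (angle between red_lid's own x axis and vertical above 2.88 rad and distance between red_lid and red_box_pins below 0.014 m), for 0.1 s.
2. the red lid, still upright within 25 degrees, is lifted up off its pins (20 mm or more above them, within 40 mm sideways) (angle between red_lid's own x axis and vertical above 2.7 rad and z of red_lid in the frame of red_box_pins above 0.02 m and horizontal distance between red_lid and red_box_pins below 0.04 m), for 0.05 s.
At the end, for the whole second after the job is handed in: The red lid stands at rest in the rack's empty slot, handle up and within 31 degrees of upright, its hinge edge down on the base (origin under 30 mm above the counter), between the two loops and within 30 mm of the slot's middle lengthwise; the grey lid is within 15 mm of where it was (x of red_lid in the frame of lid_rack between -0.026 and 0.026 m and y of red_lid in the frame of lid_rack between -0.03 and 0.03 m and z of red_lid in the frame of lid_rack below 0.03 m and angle between red_lid's own x axis and vertical above 2.6 rad and linear speed of red_lid below 0.05 m/s and angular speed of red_lid below 0.4 rad/s and distance of grey_lid from where it was at the start of the episode below 0.015 m); the robot touches nothing.
It fails at once if the grey lid is disturbed (moved over 15 mm) (distance of grey_lid from where it was at the start of the episode above 0.015 m).
It fails at once if the red lid is dropped (faster than 0.8 m/s with the fingers off it) (linear speed of red_lid above 0.8 m/s and contact force between the fingers and red_lid below 0.01 N).
It also fails if it takes over 50 s, if anything falls off the work surface, if the arm or the gripper's body presses on something with over 40 N, if the wrist force passes 120 N, or if a joint passes its speed limit or range.

ROBOT

A 7-joint arm with a two-finger parallel gripper is mounted at the origin on the work surface. World frame = base frame: x ahead of the robot, y to its left, z up, the work surface at z = 0. Lengths are in m, angles in rad, forces in N, time in s.
With the tool pointing down it reaches from about 0.35 to 0.775 m from the base axis. Payload 3.1 kg.
Tool frame: the origin (TCP) lies midway between the tips of the shut fingers; the grasp point (between the pads) lies 19 mm behind it; z points along the fingers, y is the line along which they close (so a half turn about z gives the same grasp; the last joint's range is limited). The gripper opens to 85 mm and grips with 20 to 120 N. Pads are 22 mm wide; open, the fingers measure 114 mm over their backs; the gripper's body (76 mm by 85 mm) begins 54 mm behind the grasp point. The pads swing forward as they close: fully open they stand 13 mm farther back than shut.
Start: joints at [-0.042, 0.311, 0.014, 1.512, -0.004, 1.319, -0.027], TCP at [0.55, 0, 0.231] pointing down, gripper open.
Joint ranges: [-2.7, 2.7], [-0.3, 1.91], [-1.27, 1.3], [0.12, 2.57], [-1.44, 4.58], [0.2, 2.03], [-3.05, 3.05]. Speed limits (rad/s): [2.79, 2.79, 3.14, 3.14, 3.14, 3.14, 3.14].

INTERFACE

Orientations are given as a unit quaternion [x, y, z, w].
In Python, from cell import arm, imaging gives the robot as it stands (arm), with the cameras (imaging).
- The arm moves only by the tool drive_effector, called as a command line: name --argument value ..., lists and objects as JSON in quotes. Schema: {"type":"object","properties":{"plan":{"type":"array","items":{"type":"object","properties":{"x":{"type":"number"},"y":{"type":"number"},"z":{"type":"number"},"wx":{"type":"number"},"wy":{"type":"number"},"wz":{"type":"number"},"jaw":{"type":"number"}},"additionalProperties":false,"required":["jaw"]},"minItems":1,"maxItems":8},"squeeze":{"type":"number"},"only":{"type":"string"},"quiet":{"type":"boolean"},"lines":{"type":"string"}},"required":["plan"],"additionalProperties":false}. plan is a list of rows, 1 to 8 of them, each an object with the fields x, y, z (the shift in m), wx, wy, wz (a rotation vector in rad), jaw (the finger opening in m); a field left out counts as zero (the opening has to be given); each row is the pose to reach, as a shift and turn from the pose commanded when the call began, along the tool's axes at that moment; what a row does not reach only later rows make up. A row lasts 1/10 s, in which the tool goes at most 0.05 m and 0.15 rad, less where a joint would pass 70% of its speed; a pose out of reach is approached as far as the arm can. The fingers move at their own pace and stop on an object; squeeze is the grip in N (left out, the last holds). Time passes only in rows, so rows that do not move let the fingers close. The tool returns the time, the measured TCP pose, the force, the opening and the grip force at its end. only (a regular expression) keeps the lines of the reply that match it, lines (a string "A,B") keeps lines A to B, and quiet returns only ok. Input that does not fit is refused with a message, and nothing moves.
- arm.get_obs(): the state, without advancing time (a new reading comes with each control period).
- imaging.snapshot(name): name is "scene" or "side" or "wrist"; returns a dict with "img" (400x640x3 uint8, red, green, blue), "intrinsics" (3x3 intrinsics, pixels), "k1" (the pictures are not rectified: a ray, as slopes to the right and down, at radius r is drawn at 1 + k1 r^2 times it, then the intrinsics apply), "cam_to_world" (4x4, takes a point from camera to world coordinates); the wrist camera has in their place "hand_eye" (4x4, takes a point from camera to tool coordinates, whose origin is the TCP and whose axes are the flange's). Camera axes: x right, y up, looking along -z (the intrinsics and any distortion apply to the point x, -y, -z); pixel columns grow to the right and rows downward; lengths in m; the calibration is good to about 2 mm. A picture is of the moment at which its call begins: read the wrist's pose just before it. There is no depth.
- arm.job_done(): hands the job in; it is judged then, once.
The state is a dict: "time_s": time; "joints": joint angles; "qvel": joint speeds; "effort": joint torques, N m; "position": TCP position; "orientation": TCP orientation; "contact_force": force on the tool from outside, world axes, zero at the start; "wrist_torque": the same for the moment, N m; "grip_width": finger opening in m; "grasp_force": force on a finger pad.
Only numpy, scipy, OpenCV 4.12 (cv2) and the standard library are available. Lean on these libraries where they do the work, as an engineer would, in place of code of your own. Each camera call takes 0.05 s, during which the arm holds its last target. There are 200 camera calls.

## Working session

There is one attempt and no reset: what is moved stays moved. The work goes in short steps, Python scripts to look and compute and a tool call to move; the robot and the scene stay as the last step left them, time stands still between calls to the robot, and variables do not carry over. Pictures are saved under pics/ and viewed, at most 10 in all, crops included, and the job is handed in when it is done.

```bash
ls; mkdir -p pics
```

Run:
```python
from cell import arm, imaging
import cv2,numpy as np,pickle
o=arm.get_obs();print(o)
d={}
for n in ("scene","side","wrist"):
    s=imaging.snapshot(n);d[n]=s;cv2.imwrite(f"pics/{n}0.png",s["img"][:,:,::-1])
    print(n,s["intrinsics"],s["k1"],s.get("cam_to_world",s.get("hand_eye")))
d['obs']=o
pickle.dump(d,open("s0.pkl","wb"))
```

```text
cell.py
pics
{'time_s': 0.0, 'joints': array([-0.04172025,  0.31173052,  0.0139927 ,  1.51309011, -0.00435984,
        1.31921754, -0.02716133]), 'qvel': array([-1.61024224e-04, -6.31322708e-04, -4.71033742e-04, -4.88724891e-04,
       -2.52236221e-04, -6.41245773e-04, -3.61928637e-05]), 'effort': array([-8.45983850e-04, -3.79911804e+01,  1.45537080e-01, -2.30588043e+01,
        1.22032766e-02,  1.37352623e-02,  4.05736500e-06]), 'position': array([5.49248271e-01, 7.63827885e-06, 2.30205109e-01]), 'orientation': array([ 0.70705502,  0.7071575 , -0.0009012 , -0.00080413]), 'contact_force': array([0.88716306, 0.09948032, 0.02122759]), 'wrist_torque': array([ 0.01185579, -0.02171952, -0.06189434]), 'grasp_force': 0.0, 'grip_width': 0.0853796306181745}
scene [[509.72469928   0.         320.07499621]
 [  0.         509.72469928 209.0887606 ]
 [  0.           0.           1.        ]] 0.0024407493091926666 [[-0.59787938 -0.55225366  0.58099582  1.25793535]
 [ 0.80143331 -0.39768103  0.44671517  0.54472999]
 [-0.01564908  0.73271119  0.68035977  0.86941218]
 [ 0.          0.          0.          1.        ]]
side [[513.31090282   0.         314.02199905]
 [  0.         513.31090282 203.55697782]
 [  0.           0.           1.        ]] 0.015927313961371363 [[ 0.96311461  0.16159389 -0.21516894  0.2903989 ]
 [-0.26885977  0.61104858 -0.74453614 -0.95495933]
 [ 0.01116618  0.7749239   0.6319559   0.88783145]
 [ 0.          0.          0.          1.        ]]
wrist [[316.83943177   0.         316.86656944]
 [  0.         316.83943177 205.34461654]
 [  0.           0.           1.        ]] -0.007179431136142135 [[-1.86535950e-04  9.58860859e-01  2.83876415e-01  7.18105564e-02]
 [ 9.99999929e-01  8.58718073e-05  3.67049943e-04  1.18361859e-03]
 [ 3.27572842e-04  2.83876463e-01 -9.58860807e-01 -1.42608095e-01]
 [ 0.00000000e+00  0.00000000e+00  0.00000000e+00  1.00000000e+00]]
```

View pics/scene0.png

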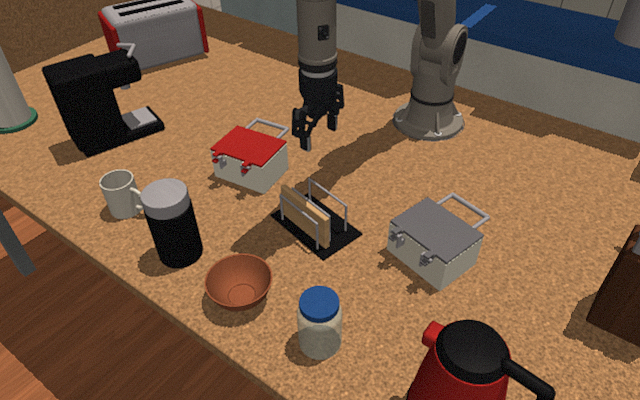

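View pics/side0.png

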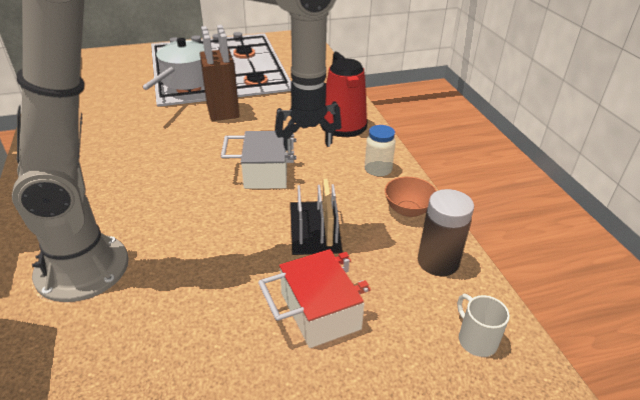

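Scene view: the red lid is at about (250,147), its bar at (268,125), its hooks at (215,158) and (246,168), and the rack at (315,220). Side view: red lid (320,283), bar (270,297), rack (318,228), with the empty slot left of the board. Zooming in for the details.

Run:
```python
import pickle,cv2,numpy as np
d=pickle.load(open("s0.pkl","rb"))
def c(n,x,y):
    i=d[n]["img"][y:y+75,x:x+100,::-1] ; return cv2.resize(i,(400,300),interpolation=cv2.INTER_CUBIC)
a=np.vstack([np.hstack([c("scene",200,115),c("scene",265,178)]),np.hstack([c("side",257,245),c("side",270,173)])])
cv2.imwrite("pics/crop1.png",a)
for n in("scene","side"):
    h=cv2.cvtColor(d[n]["img"],cv2.COLOR_RGB2HSV)
    m=(((h[...,0]<8)|(h[...,0]>172))&(h[...,1]>180)&(h[...,2]>90)).astype(np.uint8)
    cs,_=cv2.findContours(m,0,1)
    for q in cs:
        if cv2.contourArea(q)>300: print(n,cv2.contourArea(q),cv2.boundingRect(q),cv2.approxPolyDP(q,3,True).reshape(-1,2).tolist())
```

```text
scene 1164.0 (434, 344, 74, 56) [[434, 344], [436, 358], [450, 377], [436, 399], [504, 399], [506, 375], [489, 384], [462, 381], [444, 369]]
scene 1654.5 (211, 126, 75, 40) [[211, 148], [214, 155], [223, 152], [243, 159], [243, 165], [262, 165], [285, 141], [236, 126]]
side 1800.5 (280, 249, 68, 58) [[345, 252], [335, 257], [329, 249], [280, 265], [301, 305], [306, 305], [309, 297], [330, 280], [339, 261], [347, 255]]
side 1486.0 (326, 71, 40, 61) [[329, 71], [326, 104], [336, 100], [341, 107], [340, 130], [360, 128], [361, 118], [365, 117], [364, 89], [360, 89], [363, 84], [358, 79], [363, 81], [362, 73], [346, 78]]
```

View pics/crop1.png

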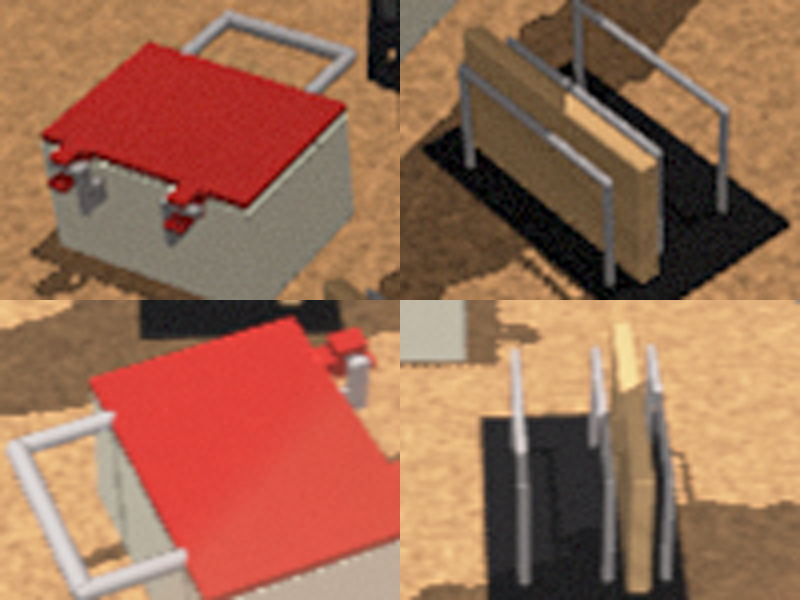

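View pics/wrist0.png

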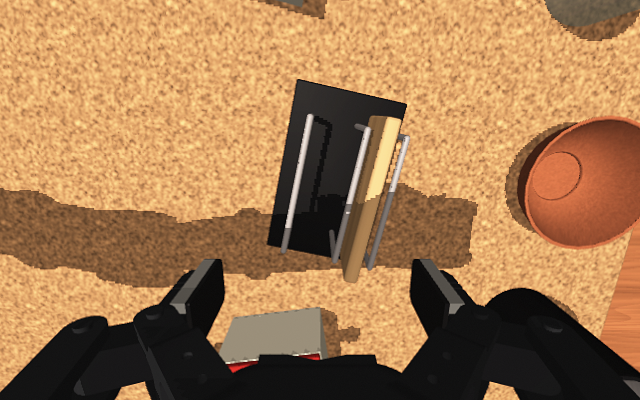

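The crops show the handle corners, the lid's front corners and the loop corners clearly. Wrist view: rack base corners at (298,80), (406,104) and (268,244), left loop from (311,117) to about (289,225), middle loop (368,128). Triangulating from these.

Create h.py:
```python
import numpy as np,cv2
from scipy.spatial.transform import Rotation as R
def T(o):
    M=np.eye(4);M[:3,:3]=R.from_quat(o["orientation"]).as_matrix();M[:3,3]=o["position"];return M
def ray(s,uv,o=None):
    M=s["cam_to_world"] if "cam_to_world" in s else T(o)@s["hand_eye"]
    K=s["intrinsics"];p=np.array([(uv[0]-K[0,2])/K[0,0],(uv[1]-K[1,2])/K[1,1]]);q=p.copy()
    for _ in range(8): q=p/(1+s["k1"]*(q@q))
    return M[:3,3],M[:3,:3]@np.array([q[0],-q[1],-1])
def onz(s,uv,z,o=None):
    c,d=ray(s,uv,o);return c+d*(z-c[2])/d[2]
def tri(rs):
    A=0;b=0
    for c,d in rs:
        d=d/np.linalg.norm(d);P=np.eye(3)-np.outer(d,d);A=A+P;b=b+P@c
    return np.linalg.solve(A,b)
```

Run:
```python
import pickle;from h import *
np.set_printoptions(precision=4,suppress=True)
d=pickle.load(open("s0.pkl","rb"));o=d["obs"]
def px(n,x0,y0,u,v): return (x0+(u+.5)/4-.5,y0+(v+.5)/4-.5)
S=lambda u,v:px(0,200,115,u,v); SR=lambda u,v:px(0,265,178,u-400,v)
E=lambda u,v:px(0,257,245,u,v-300); ER=lambda u,v:px(0,270,173,u-400,v-300)
sc,si,w=d["scene"],d["side"],d["wrist"]
for nm,a,b,z in [("frontL",S(150,42),E(205,597),.093),("frontR",S(346,105),E(93,380),.093),
  ("bar1",S(228,16),E(82,589),.089),("bar2",S(350,54),E(16,447),.089)]:
    print(nm,onz(sc,a,z),onz(si,b,z),tri([ray(sc,a),ray(si,b)]))
for nm,a in [("far loop a",SR(578,5)),("far b",SR(725,108)),("mid a",SR(512,42)),("mid b",SR(658,152)),("out a",SR(463,70)),("out b",SR(610,180)),]:
    print(nm,onz(sc,a,.086))
for nm,a in [("L far",ER(516,350)),("L near",ER(522,452)),("M far",ER(596,350)),("M near",ER(607,468)),("R far",ER(652,348))]: print("side",nm,onz(si,a,.086))
for a in [(311,117),(368,128),(407,138)]: print("wr loop",onz(w,a,.086,o))
for a in [(298,80),(406,104),(268,244)]: print("wr base",onz(w,a,.006,o))
for a in [SR(788,224),SR(425,149)]: print("sc base",onz(sc,a,.006))
```

```text
frontL [ 0.4571 -0.3508  0.093 ] [ 0.4554 -0.3529  0.093 ] [ 0.4558 -0.3521  0.0919]
frontR [ 0.4364 -0.1943  0.093 ] [ 0.435  -0.1986  0.093 ] [ 0.435  -0.1963  0.0911]
bar1 [ 0.3976 -0.3334  0.089 ] [ 0.4001 -0.3297  0.089 ] [ 0.3998 -0.3312  0.091 ]
bar2 [ 0.3845 -0.2339  0.089 ] [ 0.3868 -0.2313  0.089 ] [ 0.3864 -0.2325  0.0905]
far loop a [ 0.5185 -0.0552  0.086 ]
far b [0.5426 0.0691 0.086 ]
mid a [ 0.5685 -0.066   0.086 ]
mid b [0.5943 0.0595 0.086 ]
out a [ 0.6047 -0.0734  0.086 ]
out b [0.6277 0.0512 0.086 ]
side L far [0.5452 0.0725 0.086 ]
side L near [ 0.5235 -0.0278  0.086 ]
side M far [0.5952 0.0593 0.086 ]
side M near [ 0.5692 -0.0554  0.086 ]
side R far [0.6309 0.0521 0.086 ]
wr loop [0.5449 0.0673 0.086 ]
wr loop [0.595 0.058 0.086]
wr loop [0.63   0.0493 0.086 ]
wr base [0.5293 0.1046 0.006 ]
wr base [0.6481 0.0799 0.006 ]
wr base [ 0.4885 -0.0874  0.006 ]
sc base [0.5315 0.1085 0.006 ]
sc base [ 0.6083 -0.1081  0.006 ]
```

Create look.py:
```python
import sys,pickle;from h import *
from cell import arm, imaging
def go(p,yaw):  # prints shift and turn from the measured pose to TCP p, tool down, lid-style yaw
    o=arm.get_obs();Rm=R.from_quat(o["orientation"])
    Rt=R.from_euler("z",yaw)*R.from_quat([2**-.5,2**-.5,0,0])
    print("at",np.round(o["position"],4),"delta",np.round(Rm.inv().apply(np.array(p)-o["position"]),4),"rot",np.round((Rm.inv()*Rt).as_rotvec(),4))
def shot(n,tag):
    o=arm.get_obs();s=imaging.snapshot(n);cv2.imwrite(f"pics/{tag}.png",s["img"][:,:,::-1]);pickle.dump((o,s),open(tag+".pkl","wb"));return o,s
```

```text
(no output)
```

drive_effector --plan '[{"x":-0.047, "y":-0.026, "z":0.01, "wz":-0.02, "jaw":0.045}, {"x":-0.094, "y":-0.052, "z":0.02, "wz":-0.04, "jaw":0.045}, {"x":-0.141, "y":-0.078, "z":0.03, "wz":-0.06, "jaw":0.045}, {"x":-0.188, "y":-0.104, "z":0.04, "wz":-0.08, "jaw":0.045}, {"x":-0.235, "y":-0.13, "z":0.05, "wz":-0.11, "jaw":0.045}, {"x":-0.282, "y":-0.156, "z":0.06, "wz":-0.133, "jaw":0.045}, {"x":-0.282, "y":-0.156, "z":0.06, "wz":-0.133, "jaw":0.045}, {"x":-0.282, "y":-0.156, "z":0.06, "wz":-0.133, "jaw":0.045}]'

```text
time_s: 0.95
position: [0.3896, -0.2868, 0.1703]
orientation: [0.662, 0.749, -0.002, -0.001]
contact_force: [-0.1, 0.6, -0.4]
grip_width: 0.0448
grasp_force: 0.0
```

```bash
python3 -c "
from look import *
go([.3938,-.2817,.07],.133);shot('wrist','w1')"
```

```text
at [ 0.3896 -0.2868  0.1703] delta [0.0047 0.0052 0.1003] rot [-0.0038  0.0011 -0.0104]
```

View pics/w1.png

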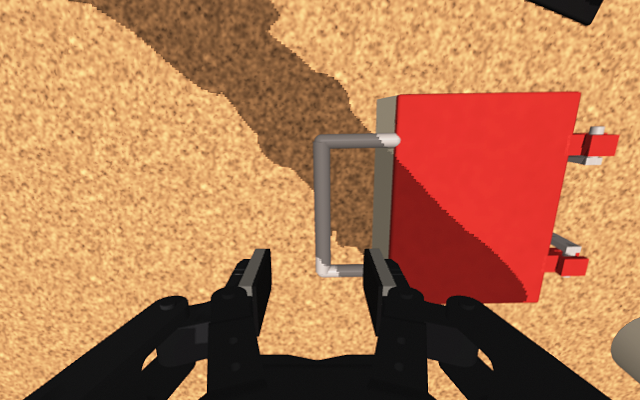

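The bar runs from (321,140) to (323,269), between the fingers. The lid's front corners are (397,95) and (391,300).

```bash
python3 -c "
import pickle;from look import *
o,s=pickle.load(open('w1.pkl','rb'))
a,b=onz(s,(321,140),.089,o),onz(s,(322,269),.089,o);c,e=onz(s,(397,95),.093,o),onz(s,(391,300),.093,o)
print(a,b,(a+b)/2,np.linalg.norm(a-b));print(c,e,(c+e)/2,np.linalg.norm(c-e))
for p,q in((a,b),(c,e)): d=p-q;print(np.arctan2(-d[0],d[1]))
"
```

```text
[ 0.38672869 -0.23412043  0.089     ] [ 0.40001972 -0.33266692  0.089     ] [ 0.39337421 -0.28339367  0.089     ] 0.09943873722061804
[ 0.43248972 -0.19883697  0.093     ] [ 0.45757345 -0.35090525  0.093     ] [ 0.44503159 -0.27487111  0.093     ] 0.1541231890451848
0.13406167442600203
0.16347836729269805
```

drive_effector --plan '[{"x":0.005, "y":0.005, "z":0.04, "wx":-0.004, "wz":-0.011, "jaw":0.045}, {"x":0.005, "y":0.005, "z":0.07, "wx":-0.004, "wz":-0.011, "jaw":0.045}, {"x":0.005, "y":0.005, "z":0.1, "wx":-0.004, "wz":-0.011, "jaw":0.045}, {"x":0.005, "y":0.005, "z":0.1, "wx":-0.004, "wz":-0.011, "jaw":0.045}, {"x":0.005, "y":0.005, "z":0.1, "wx":-0.004, "wz":-0.011, "jaw":0.0}, {"x":0.005, "y":0.005, "z":0.1, "wx":-0.004, "wz":-0.011, "jaw":0.0}, {"x":0.005, "y":0.005, "z":0.1, "wx":-0.004, "wz":-0.011, "jaw":0.0}, {"x":0.005, "y":0.005, "z":0.1, "wx":-0.004, "wz":-0.011, "jaw":0.0}]' --squeeze 40

```text
time_s: 1.8
position: [0.3957, -0.277, 0.0729]
orientation: [0.655, 0.756, 0.0, -0.0]
contact_force: [-7.0, 0.8, 4.9]
grip_width: 0.0104
grasp_force: 38.9
```

```bash
python3 -c "
from look import *
go([.3935,-.2825,.07],.135);shot('side','s1')"
```

```text
at [ 0.3957 -0.277   0.0729] delta [-0.0051 -0.0029  0.0029] rot [ 0.0001 -0.0006  0.008 ]
```

First call: θ=5.6..45°:
5.625: 1-cos=.0048→.0009; sin=.0980→.0186
11.25: .0192→.0037; .1951→.0371
16.9: .0431→.0082; .2903→.0552
22.5: .0761→.0145; .3827→.0727
28.1: .1181→.0224;.4714→.0896
33.75:.1685→.0320;.5556→.1056
39.4:.2270→.0431;.6344→.1205
45:.2929→.0557;.7071→.1344

drive_effector --plan '[{"y":0.001, "z":-0.0186, "jaw":0}, {"y":0.0037, "z":-0.0371, "jaw":0}, {"y":0.008, "z":-0.055, "jaw":0}, {"y":0.0145, "z":-0.073, "jaw":0}, {"y":0.0224, "z":-0.0896, "jaw":0}, {"y":0.032, "z":-0.1056, "jaw":0}, {"y":0.043, "z":-0.1205, "jaw":0}, {"y":0.0557, "z":-0.1344, "jaw":0}]'

```text
time_s: 2.65
position: [0.4495, -0.2692, 0.208]
orientation: [0.655, 0.755, -0.0, -0.001]
contact_force: [-5.4, -0.8, 2.5]
grip_width: 0.0102
grasp_force: 38.9
```

```bash
python3 -c "
from look import *
go([.5815,-.257,.26],.135);shot('side','s2')"
```

```text
at [ 0.4495 -0.2692  0.208 ] delta [-0.0066  0.1323 -0.0522] rot [-0.0015 -0.0004  0.0068]
```

View pics/s2.png

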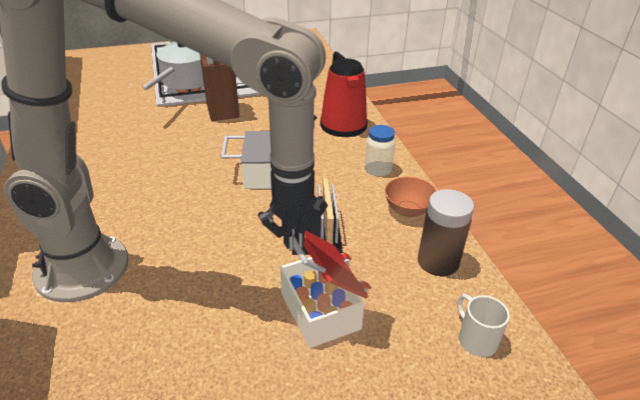

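Side view: the lid is held by its bar at (305,245), half open over the box, with its hinge at about (350,285).

drive_effector --plan '[{"y":0.0138, "z":-0.0125, "jaw":0}, {"y":0.0288, "z":-0.0236, "jaw":0}, {"y":0.0448, "z":-0.0332, "jaw":0}, {"y":0.0616, "z":-0.041, "jaw":0}, {"y":0.079, "z":-0.047, "jaw":0}, {"x":-0.001, "y":0.097, "z":-0.051, "jaw":0}, {"x":-0.001, "y":0.1155, "z":-0.0535, "jaw":0}, {"x":-0.001, "y":0.133, "z":-0.0545, "jaw":0}]'

```text
time_s: 3.5
position: [0.5852, -0.2503, 0.2646]
orientation: [0.654, 0.756, 0.002, 0.003]
contact_force: [-1.9, -1.0, -0.1]
grip_width: 0.0106
grasp_force: 39.5
```

drive_effector --plan '[{"jaw":0}, {"jaw":0}]'

```text
time_s: 3.7
position: [0.5858, -0.2502, 0.2642]
orientation: [0.654, 0.757, 0.003, 0.004]
contact_force: [-1.5, 0.5, 5.7]
grip_width: 0.0103
grasp_force: 40.4
```

```bash
python3 -c "
from look import *
go([.5815,-.257,.26],.135);shot('side','s3')
shot('scene','c3')
a=cv2.imread('pics/s3.png')[150:350,220:420];b=cv2.imread('pics/c3.png')[40:240,150:350]
cv2.imwrite('pics/m3.png',cv2.resize(np.hstack([a,b]),(800,400)))"
```

```text
at [ 0.5858 -0.2502  0.2642] delta [-0.006  -0.0053  0.0042] rot [0.0094 0.0023 0.0102]
```

View pics/m3.png

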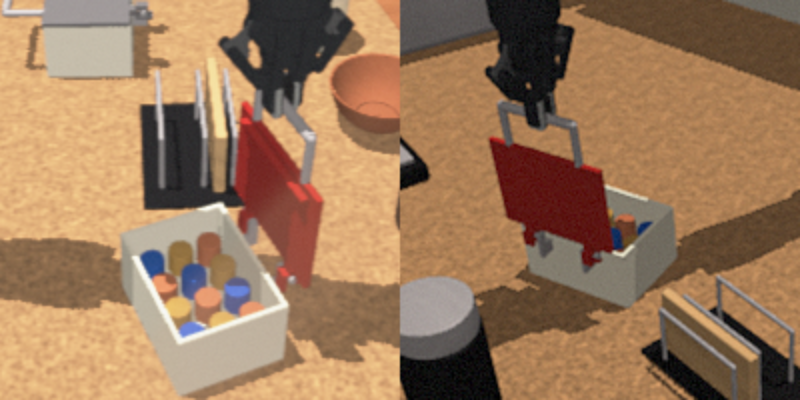

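The lid stands upright on its pins. Lifting straight up.

drive_effector --plan '[{"y":-0.001, "z":-0.007, "jaw":0}, {"y":-0.001, "z":-0.014, "jaw":0}, {"y":-0.001, "z":-0.021, "jaw":0}, {"y":-0.001, "z":-0.028, "jaw":0}, {"y":-0.001, "z":-0.036, "jaw":0}, {"y":-0.001, "z":-0.044, "jaw":0}, {"y":-0.001, "z":-0.052, "jaw":0}, {"y":-0.001, "z":-0.06, "jaw":0}]'

```text
time_s: 4.6
position: [0.5833, -0.2506, 0.3217]
orientation: [0.654, 0.756, 0.002, 0.001]
contact_force: [-0.3, -0.9, -3.3]
grip_width: 0.0101
grasp_force: 39.6
```

drive_effector --plan '[{"z":-0.005, "jaw":0}, {"z":-0.005, "jaw":0}, {"z":-0.005, "jaw":0}]'

```text
time_s: 4.9
position: [0.5832, -0.2505, 0.3258]
orientation: [0.654, 0.756, 0.001, 0.001]
contact_force: [0.1, 1.1, -2.5]
grip_width: 0.0098
grasp_force: 39.6
```

```bash
python3 -c "
from look import *
go([.5565,.001,.33],-.2);shot('scene','c4');shot('side','s4')
a=cv2.imread('pics/s4.png')[120:320,220:420];b=cv2.imread('pics/c4.png')[40:240,150:350]
cv2.imwrite('pics/m4.png',cv2.resize(np.hstack([a,b]),(800,400)))"
```

```text
at [ 0.5832 -0.2505  0.3258] delta [ 0.2527  0.0097 -0.0041] rot [ 0.0037 -0.0007  0.3441]
```

View pics/m4.png

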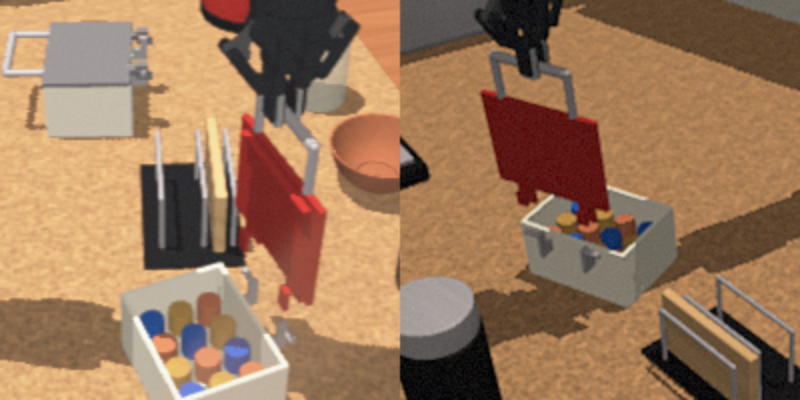

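drive_effector --plan '[{"x":0.006, "wz":0.01, "jaw":0}, {"x":0.018, "wz":0.02, "jaw":0}, {"x":0.035, "y":0.001, "wz":0.04, "jaw":0}, {"x":0.053, "y":0.002, "wz":0.07, "jaw":0}, {"x":0.071, "y":0.003, "wz":0.09, "jaw":0}, {"x":0.089, "y":0.004, "wz":0.12, "jaw":0}, {"x":0.107, "y":0.005, "wz":0.14, "jaw":0}, {"x":0.125, "y":0.005, "wz":0.165, "jaw":0}]'

```text
time_s: 5.8
position: [0.5699, -0.1237, 0.326]
orientation: [0.714, 0.7, 0.002, 0.001]
contact_force: [0.0, 1.0, -3.6]
grip_width: 0.0098
grasp_force: 39.6
```

```bash
python3 -c "
from look import *
go([.5575,.006,.327],-.2)"
```

```text
at [ 0.5699 -0.1237  0.326 ] delta [ 0.1294 -0.015  -0.0008] rot [ 0.0038 -0.0021  0.1794]
```

drive_effector --plan '[{"x":0.018, "y":-0.002, "wz":0.025, "jaw":0}, {"x":0.036, "y":-0.004, "wz":0.05, "jaw":0}, {"x":0.054, "y":-0.006, "wz":0.08, "jaw":0}, {"x":0.072, "y":-0.008, "wz":0.105, "jaw":0}, {"x":0.09, "y":-0.01, "wz":0.13, "jaw":0}, {"x":0.107, "y":-0.012, "wz":0.155, "jaw":0}, {"x":0.121, "y":-0.014, "wz":0.17, "jaw":0}, {"x":0.129, "y":-0.015, "wx":0.003, "wy":-0.002, "wz":0.179, "jaw":0}]'

```text
time_s: 6.6
position: [0.5571, 0.0064, 0.3262]
orientation: [0.773, 0.634, 0.0, -0.0]
contact_force: [-0.0, 0.7, -3.4]
grip_width: 0.0103
grasp_force: 39.6
```

drive_effector --plan '[{"jaw":0}, {"jaw":0}, {"jaw":0}, {"jaw":0}, {"jaw":0}, {"jaw":0}]'

```text
time_s: 7.2
position: [0.5579, 0.0027, 0.326]
orientation: [0.774, 0.633, -0.0, 0.001]
contact_force: [-0.6, 0.0, -2.8]
grip_width: 0.0103
grasp_force: 39.6
```

```bash
python3 -c "
from look import *
go([.5575,.006,.327],-.2);shot('scene','c5');shot('side','s5')
a=cv2.imread('pics/s5.png')[80:280,220:420];b=cv2.imread('pics/c5.png')[80:280,220:420]
cv2.imwrite('pics/m5.png',cv2.resize(np.hstack([a,b]),(800,400),interpolation=2))"
```

```text
at [0.5579 0.0027 0.326 ] delta [ 0.0031 -0.0011 -0.001 ] rot [ 0.0009  0.0011 -0.0007]
```

View pics/m5.png

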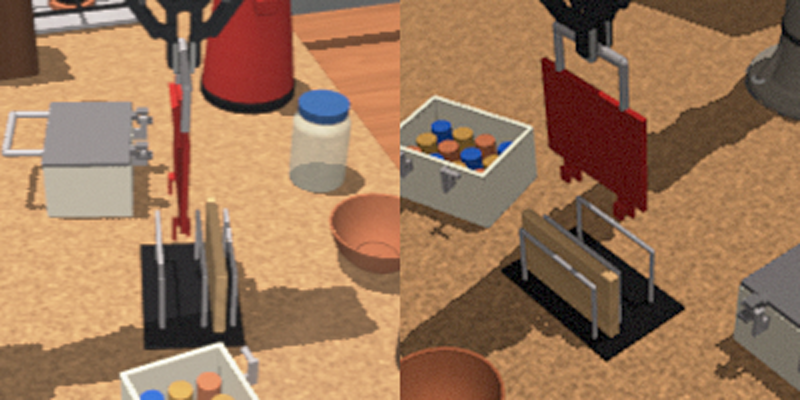

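The lid hangs vertically over the slot. Ear tips: side (311,196) and (306,175), scene (305,170) and (335,188). Checking where they are.

```bash
python3 -c "
import pickle;from look import *
s=pickle.load(open('s5.pkl','rb'))[1];c=pickle.load(open('c5.pkl','rb'))[1]
yx=np.array([np.sin(.2),np.cos(.2)]);xx=np.array([np.cos(.2),-np.sin(.2)])
for a,b in(((311,196),(305,170)),((306,175),(335,188))):
    p=tri([ray(s,a),ray(c,b)]);q=p[:2]-[.5565,.001];print(p,'rack x,y',q@xx,q@yx)
"
```

```text
[ 0.54683199 -0.04278137  0.13772803] rack x,y -0.0007772745208470128 -0.04482939784824691
[0.55715334 0.04757314 0.13432306] rack x,y -0.008612341645728926 0.0457745778186716
```

drive_effector --plan '[{"y":0.001, "z":0.013, "jaw":0}, {"y":0.003, "z":0.028, "jaw":0}, {"y":0.003, "z":0.043, "jaw":0}, {"y":0.003, "z":0.058, "jaw":0}, {"y":0.003, "z":0.073, "jaw":0}, {"y":0.003, "z":0.088, "jaw":0}, {"y":0.003, "z":0.1, "jaw":0}, {"y":0.003, "z":0.11, "jaw":0}]'

```text
time_s: 8.1
position: [0.5608, 0.0024, 0.2151]
orientation: [0.774, 0.633, -0.0, 0.001]
contact_force: [-0.1, 0.1, -3.0]
grip_width: 0.0105
grasp_force: 39.5
```

drive_effector --plan '[{"z":0.005, "jaw":0}, {"z":0.01, "jaw":0}, {"z":0.014, "jaw":0}, {"z":0.017, "jaw":0}, {"z":0.017, "jaw":0}]'

```text
time_s: 8.6
position: [0.5609, 0.0025, 0.1988]
orientation: [0.774, 0.633, -0.0, 0.001]
contact_force: [-1.1, -0.3, -3.3]
grip_width: 0.0101
grasp_force: 39.6
```

```bash
python3 -c "
from look import *
go([.5575,.003,.19],-.2);shot('scene','c6');shot('side','s6')
a=cv2.imread('pics/s6.png')[100:300,220:420];b=cv2.imread('pics/c6.png')[100:300,220:420]
cv2.imwrite('pics/m6.png',cv2.resize(np.hstack([a,b]),(800,400),interpolation=2))"
```

```text
at [0.5609 0.0025 0.1988] delta [-0.0001 -0.0034  0.0088] rot [0.0008 0.001  0.0001]
```

View pics/m6.png

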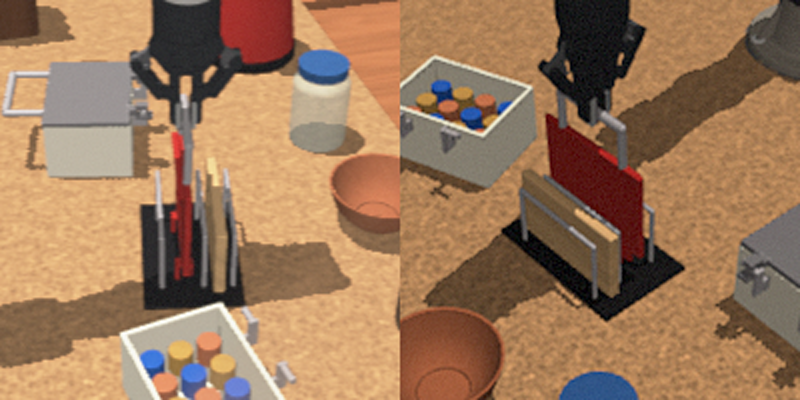

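The lid is in the slot, between the loops in the side view (x 160 to 205, lid at 183). It still hangs, so I'm lowering slowly until it touches.

drive_effector --plan '[{"z":0.002, "jaw":0}, {"z":0.004, "jaw":0}, {"z":0.005, "jaw":0}, {"z":0.005, "jaw":0}]'

```text
time_s: 9.1
position: [0.5641, 0.0029, 0.1979]
orientation: [0.774, 0.633, 0.004, 0.003]
contact_force: [1.2, 0.6, 7.7]
grip_width: 0.01
grasp_force: 40.6
```

drive_effector --plan '[{"z":0.001, "jaw":0}, {"z":0.002, "jaw":0}, {"z":0.002, "jaw":0}]'

```text
time_s: 9.4
position: [0.5655, 0.0027, 0.1978]
orientation: [0.774, 0.633, 0.005, 0.005]
contact_force: [0.9, 0.6, 13.1]
grip_width: 0.0105
grasp_force: 41.1
```

drive_effector --plan '[{"y":-0.005, "z":-0.002, "jaw":0}, {"y":-0.012, "z":-0.001, "jaw":0}, {"y":-0.02, "z":-0.001, "jaw":0}, {"y":-0.028, "jaw":0}, {"y":-0.034, "z":0.001, "jaw":0}, {"y":-0.038, "z":0.001, "jaw":0}, {"y":-0.038, "z":0.001, "jaw":0}]'

```text
time_s: 10.1
position: [0.5281, 0.0104, 0.1967]
orientation: [0.774, 0.633, 0.005, 0.005]
contact_force: [0.8, 0.7, 13.1]
grip_width: 0.0104
grasp_force: 41.7
```

```bash
python3 -c "
from look import *
go([.5575,.003,.19],-.2);shot('scene','c7');shot('side','s7')
a=cv2.imread('pics/s7.png')[100:300,220:420];b=cv2.imread('pics/c7.png')[100:300,220:420]
cv2.imwrite('pics/m7.png',cv2.resize(np.hstack([a,b]),(800,400),interpolation=2))"
```

```text
at [0.5281 0.0104 0.1967] delta [-0.0014  0.0302  0.0071] rot [ 0.0141 -0.0026  0.0005]
```

View pics/m7.png

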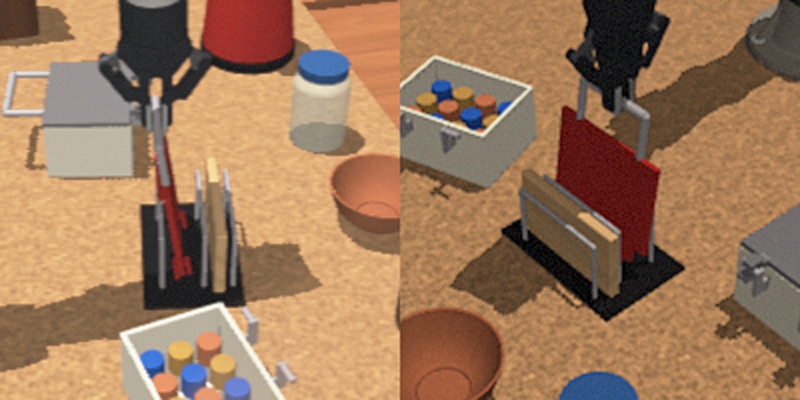

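The lid now leans almost onto the robot-side loop (side view, lid 160 to 180, ears at (182,270)). I miscounted and that was picture 11, one over the limit of 10, so I'll do the remaining checks by numbers only. Releasing now.

drive_effector --plan '[{"z":-0.002, "jaw":0.01}, {"z":-0.002, "jaw":0.02}, {"z":-0.002, "jaw":0.03}, {"z":-0.002, "jaw":0.04}, {"z":-0.002, "jaw":0.06}, {"z":-0.002, "jaw":0.06}, {"z":-0.002, "jaw":0.06}]' --squeeze 20

```text
time_s: 10.9
position: [0.5236, 0.0099, 0.1927]
orientation: [0.774, 0.633, -0.0, 0.001]
contact_force: [0.5, -0.2, 0.1]
grip_width: 0.0597
grasp_force: 0.0
```

drive_effector --plan '[{"z":-0.005, "jaw":0.06}, {"z":-0.015, "jaw":0.06}, {"z":-0.03, "jaw":0.06}, {"z":-0.05, "jaw":0.06}, {"z":-0.075, "jaw":0.06}, {"z":-0.1, "jaw":0.06}, {"z":-0.12, "jaw":0.06}, {"z":-0.12, "jaw":0.06}]'

```text
time_s: 11.7
position: [0.5257, 0.0101, 0.3173]
orientation: [0.774, 0.633, 0.003, 0.003]
contact_force: [-0.0, 0.1, -0.3]
grip_width: 0.0603
grasp_force: 0.0
```

Run:
```python
from look import *
yx=np.array([np.sin(.2),np.cos(.2)]);xx=np.array([np.cos(.2),-np.sin(.2)])
for k in "89":
  for n in("scene","side"):
    o,s=shot(n,n[0]+"x"+k);h=cv2.cvtColor(s["img"],cv2.COLOR_RGB2HSV)
    m=(((h[...,0]<8)|(h[...,0]>172))&(h[...,1]>150)&(h[...,2]>60)).astype(np.uint8)
    for q in cv2.findContours(m,0,1)[0]:
        if cv2.contourArea(q)>150: print(k,n,cv2.contourArea(q),cv2.boundingRect(q),cv2.approxPolyDP(q,2,True).reshape(-1,2).tolist())
print(arm.get_obs()["contact_force"],arm.get_obs()["position"])
```

```text
8 scene 2707.5 (408, 321, 102, 79) [[432, 321], [422, 337], [422, 342], [431, 351], [428, 351], [431, 354], [424, 358], [425, 363], [421, 364], [424, 367], [419, 368], [408, 399], [504, 399], [509, 376], [505, 374], [490, 383], [473, 384], [455, 377], [444, 368], [437, 357], [435, 341], [438, 333], [446, 325]]
8 scene 2247.0 (299, 151, 56, 80) [[306, 151], [299, 191], [331, 215], [331, 229], [335, 230], [338, 223], [342, 226], [354, 182], [347, 177], [343, 178], [340, 172], [317, 157], [313, 158], [312, 154]]
8 scene 340.0 (98, 11, 23, 41) [[98, 11], [110, 51], [119, 49], [115, 45], [119, 41], [115, 29]]
8 scene 171.0 (196, 4, 13, 48) [[196, 4], [204, 50], [208, 51], [201, 8]]
8 side 502.5 (293, 169, 23, 71) [[293, 169], [299, 190], [298, 194], [293, 194], [293, 200], [301,
[... 696 characters left out ...]
338, 223], [341, 226], [344, 224], [354, 182], [347, 177], [343, 178], [341, 173], [317, 157], [313, 158], [312, 154]]
9 scene 340.0 (98, 11, 23, 41) [[98, 11], [110, 51], [120, 48], [115, 45], [119, 41], [115, 29]]
9 scene 167.0 (196, 4, 13, 48) [[196, 4], [204, 50], [208, 51], [201, 8]]
9 side 506.5 (292, 169, 24, 71) [[293, 169], [299, 190], [296, 195], [292, 190], [293, 200], [301, 214], [308, 239], [311, 233], [315, 235], [308, 221], [307, 210], [312, 212], [311, 205], [306, 202], [297, 169]]
9 side 2205.5 (321, 68, 46, 64) [[329, 68], [322, 123], [340, 131], [361, 128], [366, 122], [363, 71], [357, 75], [340, 76]]
[-0.56988089 -0.09505606  0.02628111] [0.52298359 0.01009264 0.31193716]
```

Run:
```python
import pickle;from look import *
s=pickle.load(open('sx9.pkl','rb'))[1];c=pickle.load(open('cx9.pkl','rb'))[1] if 0 else None
```

Run:
```python
from look import *
s=imaging.snapshot("side");c=imaging.snapshot("scene")
yx=np.array([np.sin(.2),np.cos(.2)]);xx=np.array([np.cos(.2),-np.sin(.2)])
def f(n,p): q=p[:2]-[.5565,.001];print(n,p.round(4),"rack",(q@xx).round(4),(q@yx).round(4))
f("top+y",tri([ray(c,(354,182)),ray(s,(295,169))]));f("top-y",tri([ray(c,(306,151)),ray(s,(293,200))]))
f("ear+y",onz(c,(335,230),.008));f("ear-y",onz(s,(312,237),.008))
```

```text
top+y [0.5307 0.0744 0.1427] rack -0.0399 0.0668
top-y [ 0.5003 -0.0708  0.1545] rack -0.0408 -0.0816
ear+y [0.5601 0.0516 0.008 ] rack -0.0065 0.0503
ear-y [ 0.5493 -0.0451  0.008 ] rack 0.0021 -0.0466
```

```bash
python3 -c "
from cell import arm, imaging
print(arm.job_done())"
```

```text
the job is handed in; nothing more can be done
None
```

The red lid is standing in the rack's empty slot, handle up, leaning about 15° on the robot-side loop and clear of the chopping board; I handed the job in at about 12 s, got no verdict back, did not measure the grey lid (never approached), and viewed 11 pictures against the limit of 10.

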